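# Lock a bench shaker with its transit pin

## Robot

A 6-joint arm with a two-finger parallel gripper is mounted at the origin on a cart in front of the work surface, level with it; the furniture and walls round the work are solid. World frame = base frame: x ahead of the robot, y to its left, z up, the work surface at z = 0. Lengths are in m, angles in degrees, forces in N, time in s.
With the tool pointing down it reaches from about 0.325 to 0.75 m from the base axis. Payload 7.6 kg.
Tool frame: the origin (TCP) lies at the very end of the fingers, on their centre line; the grasp point (between the pads) lies 19 mm behind it (robot.pinch_z is the z of the grasp point in the tool frame, in m); z points along the fingers, y is the direction in which the jaws open and shut (so a half turn about z gives the same grasp; the last joint's range is limited). The gripper opens to 85 mm and grips with 20 to 120 N. Pads are 22 mm wide; open, the fingers measure 114 mm over their backs; the gripper's body (76 mm by 85 mm) begins 54 mm behind the grasp point. The pads swing forward as they close: fully open they stand 13 mm farther back than shut.
Start: joints at [-75.189, 2.991, 80.254, -0, 96.75, -4.028], TCP at [0.17, -0.497, 0.206] pointing down, gripper open.
Joint ranges: [-166.34, 166.34], [-52.06, 124.39], [6.96, 135.62], [-60.46, 240.46], [14.63, 156.25], [-167.68, 167.68]. Speed limits (degrees/s): [147.25, 147.25, 172.46, 180, 180, 180].

## Interface

Orientations are given as [roll, pitch, yaw] about the fixed x, y, z axes, in that order (R = Rz(yaw) Ry(pitch) Rx(roll)).
In Python, from rig import robot, cams gives the robot as it stands. The module is installed in compiled form; this text tells all that it offers. Calls block until the motion is done:
- robot.move_pose(position, orientation): joint-space move of the TCP to a pose.
- robot.move_straight(position, rot=None, vel=0.15): straight line of the TCP; rot=None keeps the orientation; vel is the mean speed in m/s.
- robot.goto_joints(angles): joint-space move.
- robot.move_gripper(opening, effort=None): finger opening in m; effort is the grip in N (None keeps the last); returns when the fingers have stopped.
- robot.wait(seconds).
- robot.solve_ik(position, orientation): joint angles nearest the present ones, or None.
- cams.camera(name): name is "scene" or "top" or "wrist"; returns (picture, depth): 480x640x3 uint8, red, green, blue; 480x640 float32, m along the optical axis (not along the pixel's ray), 0 where there is no reading.
- cams.camera_model(name): a dict with "fx", "fy", "cx", "cy" (pixels), "R" (3x3) and "t" (3): a world point X has camera coordinates R X + t; the wrist camera has in their place "hand_eye" (4x4, takes a point from camera to tool coordinates, whose origin is the TCP and whose axes are the flange's). Camera axes: x right, y down, z forward; pixel columns grow to the right and rows downward; lengths in m; the calibration is good to about 2 mm. A picture is of the moment at which its call begins: read the wrist's pose just before it. camera_model takes no time and is no camera call.
A pose or a line that the arm cannot do raises robot.Unreachable and nothing moves.
- robot.sign_off(): hands the job in, once; it reports no verdict.
Readings, each from a call of its own:
- robot.get_clock(): time.
- robot.get_joints(): joint angles.
- robot.get_qd(): joint speeds.
- robot.get_joint_efforts(): joint torques, N m.
- robot.get_tool_pos(): TCP position.
- robot.get_tcp_rot(): TCP orientation.
- robot.get_contact_force(): force on the tool from outside, world axes, zero at the start.
- robot.get_wrist_torque(): the same for the moment, N m.
- robot.get_width(): finger opening in m.
Only numpy, scipy, OpenCV 4.12 (cv2) and the standard library are available. Lean on these libraries where they do the work, as an engineer would, in place of code of your own. Each camera call takes 0.05 s, during which the arm holds its last target. There are 200 camera calls.

## Task

Lock the bench shaker for moving: lift the transit pin (the one with the flat-sided grip) out of the parking block, push its tip through the dust flaps of the slot in the shaker's deck and feel along the hidden bar below, sliding gently, until it drops into the bar's hole. Then push it gently fully home, collar flat on the deck, and let go. Never force the pin against the shaker, and leave the other pin and the things on the bench where they are.

Things in the scene. Friction and masses are not known exactly. Their poses are not given: they have to be found in the camera images.
- pin: Transit pin, loose, upright, about 80 g. Origin at the centre of its tip, z up the pin. Steel shank 10 mm in diameter, z 0 to 45, bevelled to 8 mm over the last 2 mm; collar 30 mm in diameter, z 45 to 50; black flat-sided grip above. It starts in either hole of the parking block, collar on the block's top; the other pin is in the other hole.
- pin_grip (a point): Middle of the transit pin's flat-sided black grip, 68 mm above its tip; axes as the pin's. The grip is 26 mm along x, 16 mm along y (take it across y) and 36 mm tall, from the collar's top up. Only this grip tells the pin from the other one.
- knob_pin: The other pin in the parking block: same shank and collar, but a round black knob 26 mm in diameter, 22 mm tall. It belongs to another machine; leave it. Origin at its tip, z up.
- park: Parking block, fixed: grey, 45 mm (x) by 150 mm (y) by 60 mm tall on a 65x170x6 mm foot; origin at the centre of the underside. Two upright square holes, 12 by 12 mm, 52 mm deep, at y = -45 and +45 mm.
- shaker: Drive unit of a bench shaker, platform taken off, fixed: white hollow housing 130 mm (x) by 170 mm (y), flat aluminium deck on top at z = 75 mm, four rubber mounts 7 mm tall at the deck's corners (x +-53, y +-72 mm), knob and dark panel on the front (-x). Origin at the centre of the underside.
- slot (a point): Centre of the slot in the shaker's deck, level with the deck's top; axes as the shaker's. The slot, 46 mm long (y) by 18 mm wide (x), goes through the 16 mm thick deck and is closed by two black dust flaps that fold down along its long sides under a push of about 0.5 N, leaving 16 mm. They hide the drive carriage's bar. Pin home: collar flat on the deck, tip 45 mm below this point, with free room below.
- bar_level (a point): Point 20 mm straight below the slot's centre, fixed to the shaker, at the height of the unloaded bar's top face. The bar covers the whole slot and has one hole, 13 mm (y) by 16 mm (x), centred in the slot's width. Along y the hole is anywhere from -15 to +15 mm from this point, where the drive last stopped; nothing shows where. The drive holds it there against up to about 15 N.
- bar_stop (a point): Point 28 mm below the slot's centre, fixed to the shaker: the lowest height of the bar's top face. The bar is sprung: pressed down it starts to yield at about 2 N, gives about 1 mm more for each 0.8 N, and meets a hard stop here after 8 mm (about 9 N); beyond that the force climbs steeply. A tip well below this point is in the hole.
- vial_2: Bystander: screw-cap vial, 30 mm wide, 65 tall. Origin at the centre of its underside.
- vial_3: Bystander: screw-cap vial, 28 mm wide, 62 tall. Origin at the centre of its underside.
- vial_6: Bystander: screw-cap vial, 27 mm wide, 60 tall. Origin at the centre of its underside.
- dropper_2: Bystander: dropper bottle, 29 mm wide, 104 tall. Origin at the centre of its underside.
- marker_1: Bystander: marker pen lying flat, 124 mm long. Origin at the centre of its underside.
Mind the look-alikes: they are no part of the job. Leave any orange or red look-alike of the pin alone.

How it is judged:
By the outcome, as a careful person would: the job done as asked, in the order asked, and still so for the second after the job is handed in, with the robot touching nothing.
It also fails if it takes over 64 s, if anything falls off the work surface, if the arm or the gripper's body presses on something with over 40 N, if the wrist force passes 120 N, or if a joint passes its speed limit or range.

## Working session

There is one attempt and no reset: what is moved stays moved. The work goes in short steps, each a Python script; the robot and the scene stay as the last script left them, time stands still between calls to the robot, and variables do not carry over. Pictures are saved under pics/ and viewed, about 8 in all and at most 12, crops included, and the job is handed in when it is done.

```bash
mkdir -p pics; ls; python3 - <<'E'
from rig import robot, cams
import cv2,numpy as np
for n in("scene","top"):
    p,d=cams.camera(n); np.savez(f"pics/{n}.npz",p=p,d=d); cv2.imwrite(f"pics/{n}.png",p[:,:,::-1]); m=cams.camera_model(n); print(n,{k:np.round(v,4).tolist() for k,v in m.items()})
print(cams.camera_model("wrist"),robot.get_tool_pos(),robot.get_tcp_rot(),robot.get_clock(),robot.pinch_z)
E
```

```text
pics
scene {'fx': 544.4971, 'fy': 544.4971, 'cx': 325.638, 'cy': 243.3024, 'R': [[-0.878, -0.4787, -0.0006], [-0.3011, 0.5532, -0.7767], [0.3722, -0.6817, -0.6299]], 't': [0.5638, 0.114, 0.8358]}
top {'fx': 505.9834, 'fy': 505.9834, 'cx': 326.7818, 'cy': 240.0619, 'R': [[-0.0046, -1.0, 0.0078], [-0.9914, 0.0035, -0.1308], [0.1307, -0.0083, -0.9914]], 't': [0.2121, 0.557, 0.9763]}
{'fx': 340.5637683772412, 'fy': 340.5637683772412, 'cx': 319.22454005363187, 'cy': 236.83603840773807, 'hand_eye': array([[ 8.36424390e-06, -9.62306027e-01, -2.71968953e-01,
         6.90517184e-02],
       [ 9.99999361e-01, -2.99378786e-04,  1.09004446e-03,
        -5.85302404e-04],
       [-1.13037808e-03, -2.71968788e-01,  9.62305409e-01,
        -1.67214326e-01],
       [ 0.00000000e+00,  0.00000000e+00,  0.00000000e+00,
         1.00000000e+00]])} [ 0.16947059 -0.49657424  0.2053673 ] [-1.79920343e+02 -2.99167258e-03  1.88387902e+01] 0.1 -0.0187
```

View pics/scene.png

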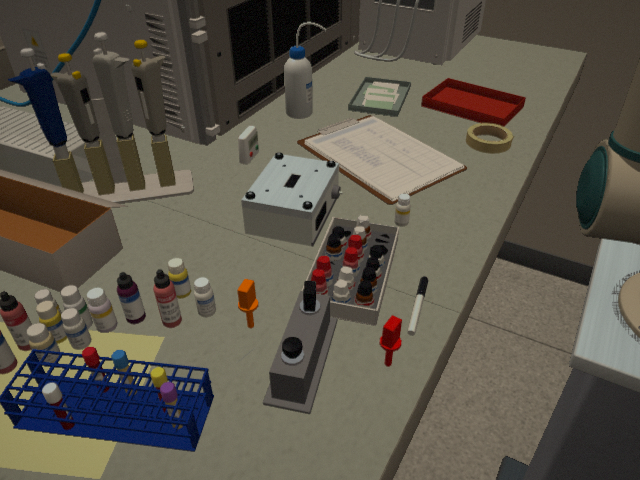

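View pics/top.png

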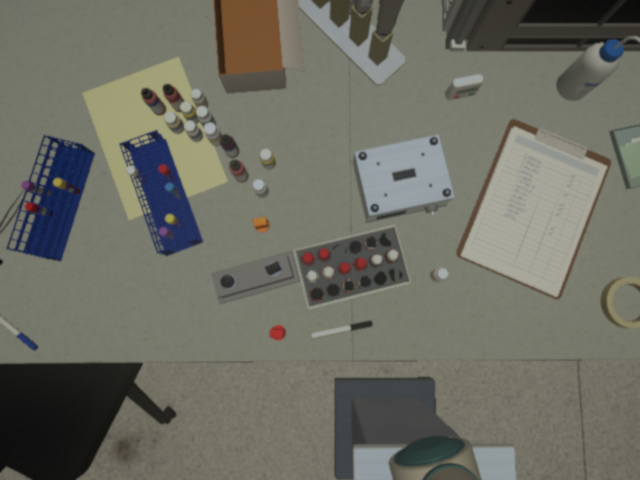

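Candidates: flat black grip at scene (309,295)/top (273,268) is the transit pin. The round black knob is at scene (291,348)/top (228,282). The orange look-alike is at scene (248,295) and the red one at scene (391,333). I choose the flat black grip. Next I'll cast the rough points and look close with the wrist camera.

```bash
cat > h.py <<'E'
from rig import robot, cams
import cv2,numpy as np
from scipy.spatial.transform import Rotation as Rn
def cast(m,px,z,pose=None):
    px=np.atleast_2d(np.array(px,float))
    r=np.c_[(px[:,0]-m["cx"])/m["fx"],(px[:,1]-m["cy"])/m["fy"],np.ones(len(px))]
    if "R" in m: R=np.array(m["R"]).T; o=-R@np.array(m["t"])
    else:
        p,e=pose; T=Rn.from_euler("xyz",e,degrees=True).as_matrix(); H=np.array(m["hand_eye"])
        R=T@H[:3,:3]; o=T@H[:3,3]+p
    d=r@R.T
    return o+d*((z-o[2])/d[:,2])[:,None]
def snap(name):
    pose=(np.array(robot.get_tool_pos()),np.array(robot.get_tcp_rot()))
    p,d=cams.camera("wrist"); np.savez(f"pics/{name}.npz",p=p,d=d,a=pose[0],b=pose[1]); cv2.imwrite(f"pics/{name}.png",p[:,:,::-1]); return p,d,pose
E
python3 - <<'E'
from h import *
m=cams.camera_model("top")
print("grip",cast(m,[273,268],.101)); print("knob",cast(m,[228,282],.087))
print("mounts",cast(m,[[364,155],[434,141],[445,193],[376,207]],.082)); print("slot",cast(m,[404,174],.075))
print("box",cast(m,[[294,249],[396,226],[410,284],[309,307]],.05))
d=np.load("pics/top.npz")
# heights of box contents / surroundings
R=np.array(m["R"]).T;o=-R@np.array(m["t"])
v,u=np.mgrid[0:480,0:640];D=d["d"];P=np.stack([(u-m["cx"])/m["fx"]*D,(v-m["cy"])/m["fy"]*D,D],-1)@R.T+o
Z=P[:,:,2];print("max z in box",Z[225:308,300:410].max(),"near grip side",np.percentile(Z[225:308,296:325],98),"shaker",np.median(Z[165:185,370:388]),"park",np.median(Z[270:285,245:255]))
E
```

```text
grip [[0.49733199 0.31034754 0.101     ]]
knob [[0.47245962 0.39576602 0.087     ]]
mounts [[ 0.71899866  0.13675023  0.082     ]
 [ 0.74702579 -0.00106474  0.082     ]
 [ 0.64279883 -0.01901798  0.082     ]
 [ 0.6156426   0.11509317  0.082     ]]
slot [[0.68259977 0.05833518 0.075     ]]
box [[0.53847856 0.27445022 0.05      ]
 [0.58358327 0.07265611 0.05      ]
 [0.46889206 0.04787904 0.05      ]
 [0.42529267 0.24496582 0.05      ]]
max z in box 1.0390432582916709 near grip side 0.06807303558658087 shaker 0.07558632365177942 park 0.06050977126397611
```

```bash
python3 - <<'E'
from h import *
robot.move_pose([.497,.310,.20],[180,0,16]); p,d,pose=snap("w1")
m=cams.camera_model("wrist"); print(pose, robot.get_clock())
T=Rn.from_euler("xyz",pose[1],degrees=True).as_matrix();H=m["hand_eye"]
C=(T@H[:3,:3]).T@(np.array([.497,.310,.101])-pose[0]-T@H[:3,3]);print(C[0]/C[2]*m["fx"]+m["cx"],C[1]/C[2]*m["fy"]+m["cy"])
E
```

```text
(array([0.49738425, 0.30934255, 0.20002828]), array([ 1.79992074e+02, -3.48986153e-03,  1.59375229e+01])) 3.2
318.6538596023423 229.67109231620944
```

View pics/w1.png

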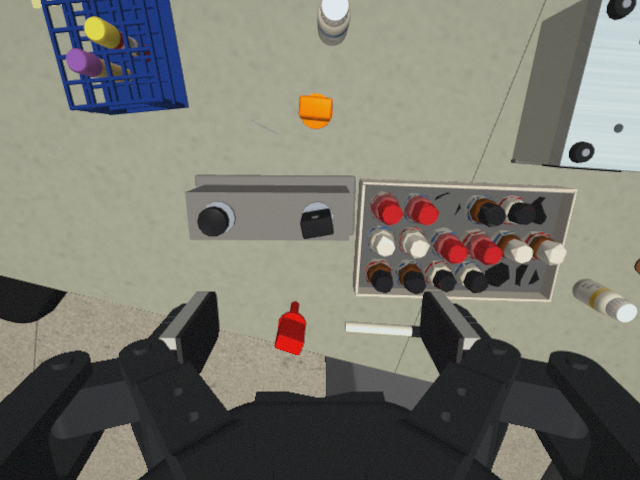

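The picture shows the flat grip at (317,222), the round knob at (213,219), the box of vials starting at column 357, the red look-alike at (291,330) and the orange one at (316,108). Next is one enlarged crop of the grip.

```bash
python3 - <<'E'
import cv2
i=cv2.imread("pics/w1.png")[170:250,180:370]; cv2.imwrite("pics/c1.png",cv2.resize(cv2.convertScaleAbs(i,alpha=2),None,fx=4,fy=4,interpolation=cv2.INTER_NEAREST))
E
```

```text
(no output)
```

View pics/c1.png

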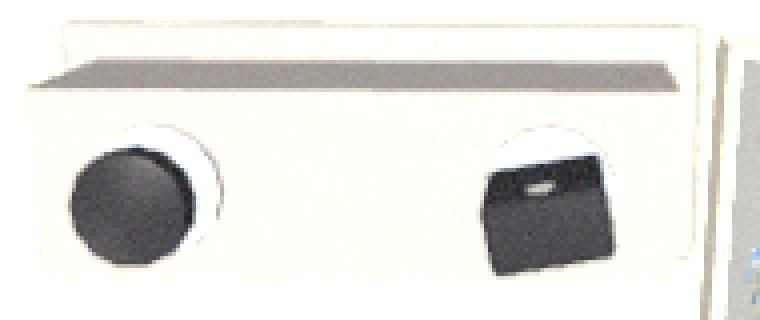

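```bash
python3 - <<'E'
from h import *
m=cams.camera_model("wrist"); f=np.load("pics/w1.npz"); pose=(f["a"],f["b"])
q=np.array([[485,205],[607,187],[613,255],[496,273]])/4+[180,170]-.4
Q=cast(m,q,.101,pose); print(Q,Q.mean(0)); print([np.linalg.norm(Q[i]-Q[i-1])for i in range(4)])
a=Q[1]-Q[0]+Q[2]-Q[3]; print("long dir yaw",np.degrees(np.arctan2(a[1],a[0])))
k=np.array([131,207])/4+[180,170]; print("knob",cast(m,k,.087,pose))
robot.move_pose([.683,.058,.19],[180,0,11.5]); p,d,pose=snap("w2"); print(pose,robot.get_clock())
cv2.imwrite("pics/w2c.png",cv2.resize(p[90:390,120:520,::-1],None,fx=2,fy=2))
E
```

```text
[[0.50011031 0.32572861 0.101     ]
 [0.51035329 0.30326047 0.101     ]
 [0.49719371 0.29809704 0.101     ]
 [0.48703717 0.31988645 0.101     ]] [0.49867362 0.31174314 0.101     ]
[np.float64(0.014319137557194338), np.float64(0.02469283321513056), np.float64(0.014136321569032875), np.float64(0.024040248654685816)]
long dir yaw -65.25372627762779
knob [[0.47561993 0.39687587 0.087     ]]
(array([0.68272242, 0.05948807, 0.19036188]), array([-1.79976782e+02, -2.31324172e-02,  1.15981928e+01])) 4.4417
```

View pics/w2c.png

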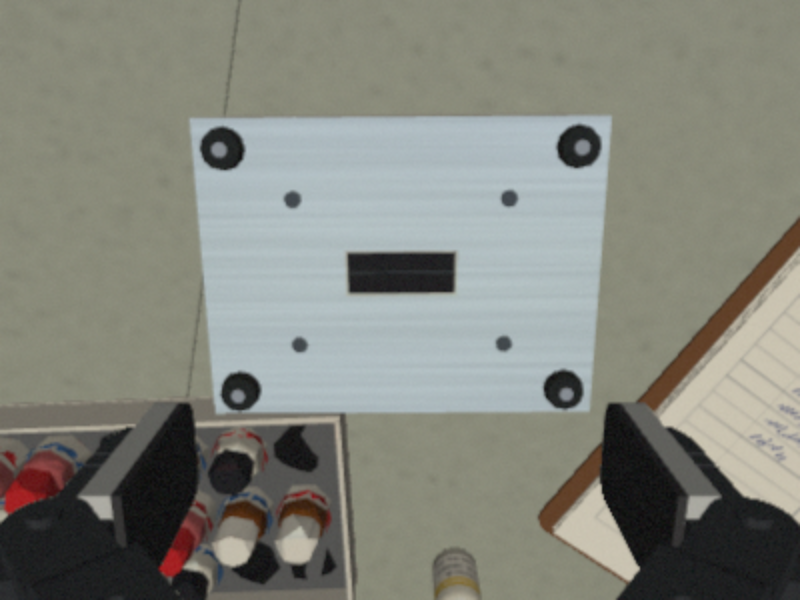

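```bash
python3 - <<'E'
from h import *
m=cams.camera_model("wrist"); f=np.load("pics/w2.npz"); pose=(f["a"],f["b"]);p=f["p"]
def c2(q): return np.array(q)/2+[120,90]-.25
g=cv2.cvtColor(p,cv2.COLOR_RGB2GRAY); mk=np.zeros_like(g); mk[205:250,280:360]=(g[205:250,280:360]<90)*255
c=max(cv2.findContours(mk,0,2)[0],key=cv2.contourArea); r=cv2.minAreaRect(c); print(r)
S=cast(m,cv2.boxPoints(r),.075,pose); print("slot",S.mean(0),S)
M=cast(m,c2([[222,149],[579,146],[564,389],[240,391]]),.082,pose); print("mounts",M.mean(0)); a=M[0]-M[1]+M[3]-M[2]; print("yaw",np.degrees(np.arctan2(a[1],a[0]))-90)
robot.move_gripper(.045,effort=60)
robot.move_pose([.4987,.3117,.17],[180,0,114.75]); p,d,pose=snap("w3"); print(pose,robot.get_width(),robot.get_clock())
cv2.imwrite("pics/w3c.png",cv2.convertScaleAbs(cv2.resize(p[140:320,220:420,::-1],None,fx=4,fy=4)[:600],alpha=2))
E
```

```text
((320.0, 226.0), (18.0, 52.0), 90.0)
slot [0.68158274 0.05891053 0.075     ] [[0.68490895 0.08211264 0.075     ]
 [0.69377126 0.03890278 0.075     ]
 [0.6783217  0.03538669 0.075     ]
 [0.66932905 0.07924001 0.075     ]]
mounts [0.68244034 0.05879812 0.082     ]
yaw 12.016502647347679
(array([0.499296  , 0.31121316, 0.17018815]), array([1.79972696e+02, 1.49745370e-02, 1.14623907e+02])) 0.045343032185570446 6.1833
```

View pics/w3c.png

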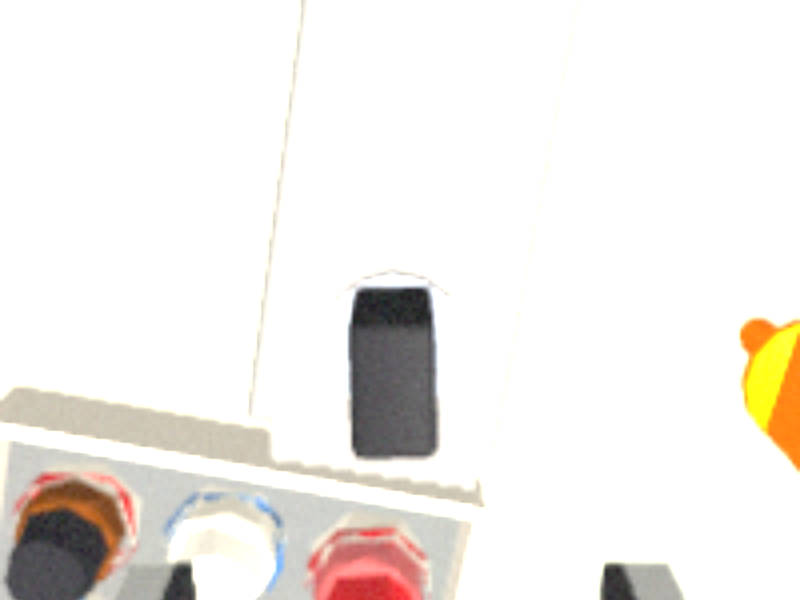

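```bash
python3 - <<'E'
from h import *
m=cams.camera_model("wrist"); f=np.load("pics/w3.npz"); pose=(f["a"],f["b"])
q=np.array([[350,325],[436,325],[438,457],[352,457]])/4+[220,140]-.4
Q=cast(m,q,.101,pose); c2=Q.mean(0)[:2]; print(c2,[np.linalg.norm(Q[i]-Q[i-1])for i in range(4)])
a=Q[0]-Q[3]+Q[1]-Q[2];print("yaw",np.degrees(np.arctan2(a[1],a[0])))
c1=np.array([.49867,.31174])
def M(y): T=Rn.from_euler("xyz",[180,0,y],degrees=True).as_matrix(); return T[:2,:2]
b=np.linalg.solve(M(15.94)-M(114.62),c1-c2); g=c1-M(15.94)@b; s=np.array([.682,.0588])-M(11.6)@b
print("bias",b,"grip",g,"slot",s)
E
```

```text
[0.4979496  0.31261278] [np.float64(0.0247893098041426), np.float64(0.015311916241699338), np.float64(0.02479687069002872), np.float64(0.015740690899862415)]
yaw 115.40709416399257
bias [0.00067189 0.00032398] grip [0.49793497 0.31186701] slot [0.68127669 0.05898227]
```

```bash
cat >> h.py <<'E'
S=np.array([.6815,.0589]); Y=np.radians(12.0)
sx=np.array([np.cos(Y),np.sin(Y)]); sy=np.array([-np.sin(Y),np.cos(Y)])
OFF=.054   # TCP z - tip z
def F(n=4):
    a=[]
    for _ in range(n): a.append(robot.get_contact_force()); robot.wait(.01)
    return np.mean(a,0)
E
python3 - <<'E'
from h import *
robot.move_pose([.498,.312,.115],[180,0,115]); print(F())
robot.move_straight([.498,.312,.069],vel=.06); print(F())
robot.move_gripper(0,effort=60); print(robot.get_width(),F(),robot.get_tool_pos())
robot.move_straight([.498,.312,.18],vel=.08); print(robot.get_width(),F(),robot.get_clock())
robot.move_pose([*S,.19],[180,0,102]); robot.wait(.3)
print(F(),robot.get_tool_pos(),robot.get_tcp_rot(),robot.get_clock())
snap("w4"); p,_=cams.camera("scene"); cv2.imwrite("pics/s4.png",cv2.resize(p[60:290,180:440,::-1],None,fx=2.5,fy=2.5)[:600])
E
```

```text
[ 0.16675578 -0.06884956  1.27593409]
[-0.04618175  0.40315722  0.23947789]
0.013488312567108904 [-0.73214489  0.17707614  3.41281725] [0.4982544  0.31215135 0.06962503]
0.013764933214506638 [-0.3128369   0.50897757 -0.43333227] 9.4833
[ 0.18921734 -0.09786283 -0.16341303] [0.68133622 0.05965205 0.19020834] [1.79988198e+02 7.21171898e-04 1.02059393e+02] 11.0083
```

View pics/s4.png

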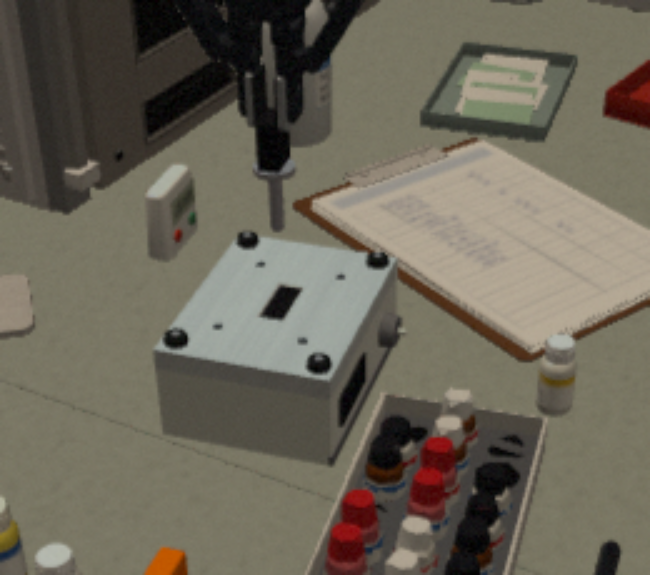

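```bash
python3 - <<'E'
from h import *
m=cams.camera_model("scene"); k=lambda q:np.array(q)/2.5+[180,60]
print("tip",cast(m,k([277,228]),.137),"slot",cast(m,k([[266,315],[283,318],[300,289],[283,286]]),.075).mean(0))
b=F(10); z=.145
P=lambda y,z:[*(S+y*sy),z]
y=-.015
robot.move_straight(P(y,z),vel=.08); b=F(10); print("base",b)
while z-OFF>.0455:
    z-=.003 if z-OFF>.06 else .001
    robot.move_straight(P(y,z),vel=.03); f=F(3)-b
    print(round((robot.get_tool_pos()[2]-OFF)*1e3,1),np.round(f,1),end="; ")
    if f[2]>2.6 or np.hypot(*f[:2])>4: break
print(robot.get_clock())
E
```

```text
tip [[0.67819888 0.06206502 0.137     ]] slot [0.67709303 0.06012733 0.075     ]
base [ 0.14874233  0.00371791 -0.56709606]
87.9 [-0.6  0.5  0.1]; 84.7 [-0.1  0.1  0.1]; 81.7 [ 0.  -0.  -0.3]; 78.7 [-0.3  0.2  0.2]; 75.7 [-0.6 -0.2 -0.8]; 72.9 [ 0.2 -0.1 -0.3]; 69.8 [-0.3  0.   0.5]; 66.6 [ 0.4  0.5 -0.3]; 63.6 [-0.3 -0.1 -0.7]; 60.7 [-0.4 -0.4 -0.7]; 57.7 [-0.1  0.3 -0.7]; 57.1 [-0.  -0.1 -0.3]; 56.0 [ 0.1 -0.3 -0.1]; 55.4 [ 0.3 -0.4  2. ]; 54.3 [-0.3 -0.3  2.7]; 16.1417
```

```bash
python3 - <<'E'
from h import *
P=lambda y,z:[*(S+y*sy),z]
b=np.array([.1,0,-.75]); y=-.015; z=robot.get_tool_pos()[2]; found=False
while y<.0165 and not found:
    y+=.001; robot.move_straight(P(y,z),vel=.02); f=F(3)-b; n=0
    while f[2]<2.2:
        z-=.0007; n+=1; robot.move_straight(P(y,z),vel=.03); f=F(3)-b
        if z-OFF<.044: found=True;break
    if f[2]>4.5: z+=.0008
    print(round(y*1e3),round((robot.get_tool_pos()[2]-OFF)*1e3,1),np.round([f[:2]@sx,f[:2]@sy,f[2]],1),end="; ")
    if abs(f[:2]@sy)>6 or abs(f[:2]@sx)>6 or f[2]>8: print("STOP");break
print(found,robot.get_tool_pos(),robot.get_clock())
E
```

```text
-14 54.5 [ 0.1 -1.1  3.3]; -13 54.4 [ 0.4 -2.1  3.4]; -12 54.3 [ 0.2 -2.   3.1]; -11 54.3 [ 0.3 -2.5  3.4]; -10 54.3 [-0.6 -2.4  3.3]; -9 54.3 [-0.4 -2.9  3. ]; -8 54.3 [-0.3 -2.1  3.2]; -7 54.3 [ 0.1 -3.2  2.8]; -6 54.3 [ 0.3 -2.3  3.6]; -5 54.3 [-0.2 -2.4  3.5]; -4 54.3 [-0.1 -2.   3. ]; -3 54.3 [-0.5 -2.2  3.3]; -2 54.3 [-0.1 -2.2  2.9]; -1 54.3 [-0.3 -2.1  2.8]; 0 43.7 [0.1 0.2 0.1]; True [0.68146013 0.05889675 0.09773384] 24.3917
```

It dropped in: tip 3 mm below the bar stop with almost no force. Now I'll seat it gently.

```bash
python3 - <<'E'
from h import *
P=lambda y,z:[*(S+y*sy),z]
b=np.array([.1,0,-.75]); y=.0008; z=robot.get_tool_pos()[2]
robot.move_straight(P(y,z),vel=.02)
while z-OFF>.0275:
    z-=.002 if z-OFF>.034 else .0006
    robot.move_straight(P(y,z),vel=.03); f=F(3)-b
    l=[f[:2]@sx,f[:2]@sy]
    print(round((robot.get_tool_pos()[2]-OFF)*1e3,1),np.round([*l,f[2]],1),end="; ")
    if np.hypot(*l)>4: print("LAT");break
    if f[2]>4: break
print(robot.get_tool_pos(),robot.get_clock())
p,_=cams.camera("scene"); cv2.imwrite("pics/s5.png",cv2.resize(p[120:250,220:380,::-1],None,fx=4.5,fy=4.5))
E
```

```text
41.5 [-0.2  0.1 -0. ]; 39.5 [-0.6 -0.1 -0.3]; 37.5 [-0.1  0.1 -0.1]; 35.5 [ 0.1 -0.  -0.3]; 33.5 [-0.2 -0.2 -0.6]; 33.2 [ 0.2 -0.1  0.5]; 32.5 [-0.2  0.4  0.4]; 31.9 [-0.1  0.4  0.3]; 31.3 [-0.3  0.5  0.1]; 30.7 [0.3 0.1 0.5]; 30.7 [-1.5  0.2  4.3]; [0.68142379 0.05968046 0.08468455] 27.6667
```

View pics/s5.png

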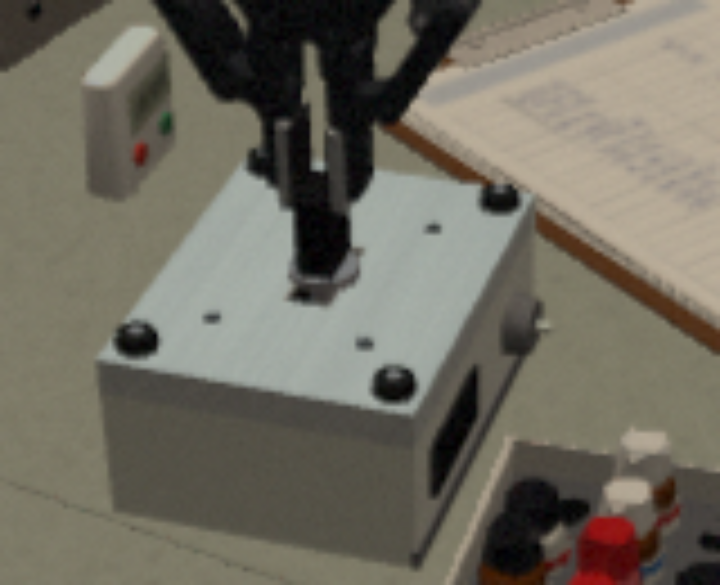

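The collar is on the deck: contact came at the expected height of about 30 mm with 4 N. Now I'll release, retreat and check.

```bash
python3 - <<'E'
from h import *
robot.move_gripper(.045); t=robot.get_tool_pos(); print(robot.get_width(),F())
robot.move_straight([t[0],t[1],.17],vel=.08); print(F(),robot.get_clock())
p1,d,pose=snap("w6")
m=cams.camera_model("wrist")
T=Rn.from_euler("xyz",pose[1],degrees=True).as_matrix();H=m["hand_eye"]
C=(np.stack([(np.mgrid[0:480,0:640][1]-m["cx"])/m["fx"]*d,(np.mgrid[0:480,0:640][0]-m["cy"])/m["fy"]*d,d],-1)@(T@H[:3,:3]).T+T@H[:3,3]+pose[0])
w=np.hypot(C[:,:,0]-S[0],C[:,:,1]-S[1]); Z=C[:,:,2]
print("grip top",np.median(Z[(w<.006)&(Z>.1)]),"deck",np.median(Z[(w>.025)&(w<.045)&(Z>.07)]))
p,_=cams.camera("scene")
A=cv2.resize(p[120:250,220:380,::-1],(400,325)); B=cv2.resize(p1[120:380,160:480,::-1],(400,325))
cv2.imwrite("pics/f6.png",np.hstack([A,B]))
E
```

```text
0.04513768640884933 [-0.48092913 -0.30759382 -0.26419507]
[-0.19146281  0.0972412  -0.5567529 ] 29.4167
grip top 0.11543159111314732 deck 0.2513755344536658
```

View pics/f6.png

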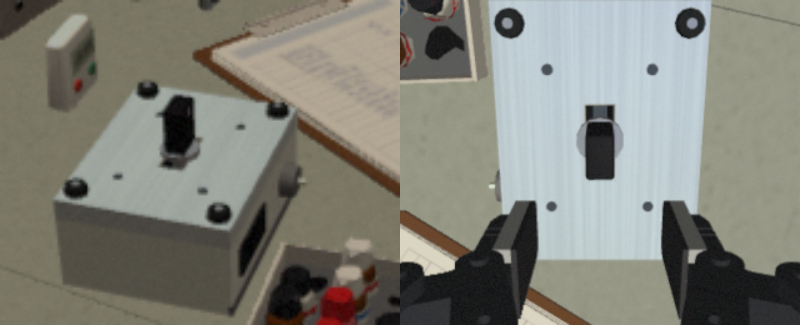

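Grip top is 115.4 mm (116 expected when home), the pin is upright, and the collar is flat on the deck. Handing in.

```bash
python3 - <<'E'
from h import *
p,_=cams.camera("top"); a=np.load("pics/top.npz")["p"]
df=cv2.absdiff(p,a).max(2); mk=((cv2.GaussianBlur(df,(5,5),0)>30)*255).astype(np.uint8)
print([cv2.boundingRect(c) for c in cv2.findContours(mk,0,2)[0] if cv2.contourArea(c)>15])
robot.sign_off(); print(robot.get_clock())
E
```

```text
[(388, 438, 62, 42), (436, 384, 5, 31), (437, 268, 11, 11), (265, 262, 16, 13), (453, 178, 29, 16), (439, 129, 109, 351), (442, 125, 16, 3), (445, 83, 36, 15), (454, 75, 28, 11), (433, 60, 69, 16), (415, 59, 13, 18), (509, 58, 11, 11), (396, 48, 67, 333), (447, 47, 16, 5), (466, 46, 33, 7), (431, 41, 94, 133)]
the job is handed in; nothing more can be done
the job is handed in; nothing more can be done
```

The transit pin is home in the shaker: its collar is flat on the deck, it is released, and the job is handed in. The clock read 29.4 s just before the last checks, against the 64 s limit.

- **Grasp:** I took the flat-gripped black pin from the parking-block hole nearest the vial box and lifted it clear.
- **Search:** I pushed the tip through the flaps and met the bar at the expected height. I then slid along it with about 3 N down and 2–3 N sideways drag. The pin dropped in near the slot's centre, to 3 mm below the bar stop, with almost no force.
- **Seating:** It went down freely until the collar met the deck at 4 N.

**Last checks:**
- After release, the grip's top measured 115.4 mm, against 116 mm expected when home. The pin stands upright, and the gripper is clear of it.
- The deck-height check gave 251 mm, which is useless because the gripper was in that part of the depth picture.
- Comparing the top view before and after shows two changes besides the arm's region. One is the emptied pin hole. The other is a small patch on a vial cap at (442,273), beside the arm. I think it is the arm or its shadow, since the gripper worked nowhere near it, but I did not check it in a separate picture.

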